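# Pin the party dessert stand together

### The job

Set the pink upper plate on top of the dessert stand's column and let go of it. Then take the pin by its rose handle, put it down through the plate's gold hub, feel for the hidden socket at the bottom of the column, and press the pin gently home until its gold collar is flush on the hub; let go. Don't force it, and leave the macarons and everything else where they are.

Things in the scene. Friction and masses are not known exactly. Their poses are not given: they have to be found in the camera images.
- stand: Dessert stand, fixed: white foot drum (90 mm across), lilac lower plate (200 mm across, top at 36 mm), white hollow column (42 mm across) with a gold flat top ring (66 mm across). Origin under the middle, on the column's axis, z up. Pressing the pin on the stand with over 35 N, or the plate with over 40 N, counts as forcing.
- column_top (a point): Centre of the column's flat top, 90 mm above the table. The column's bore is 28 mm wide from here down to the hidden socket
- socket_face (a point): Point on the column's axis in the flat top face of the hidden socket block, 35 mm above the table; block 15 mm thick. Its 13.8 mm round hole is centred 6 mm off this point, in a fixed direction that differs each run and cannot be seen or read: feel for it with light touches of the nose. On the axis the pin stops on the face; a nose partly in is pushed sideways toward the hole
- catch_top (a point): Below the socket's hole, 19 mm above the table: a friction catch that the pin pushes down over its last 12 mm. It takes 6 to 8 N and does not spring back
- tier: Loose upper plate, about 0.3 kg, flat on the table at first: pink disc 150 mm across, 5 mm thick, with a gold hub on top, 34 mm across, 40 mm high. A 13.6 mm hole runs through hub and disc, a little wider in the hub's top 3 mm. Origin at the middle of the underside, z up. On the column's flat top it just rests and can slide, so the pin carries it along sideways
- hub_top (a point): Centre of the hole's mouth at the top of the hub, 45 mm above the plate's underside
- pin: Loose steel pin, 0.12 kg, upright in its holder, tip at 6 mm: shaft 12 mm thick, 128 mm long, nose tapering over its last 6 mm to a 6 mm flat tip; then a gold collar 28 mm across, 4 mm high; then a rose handle 20 x 20 mm square, 44 mm tall, sides along its x and y. Origin at the centre of the tip, z up. Fully home the collar is on the hub, the tip at 7 mm
- pin_handle (a point): Middle of the pin's rose handle, 154 mm above the tip
- holder_a: White holder block fixed to the table, 50 x 50 mm, 40 mm high, on a 56 mm lilac foot, with an upright 15 mm hole down to 6 mm above the table; the pin stands in it. Origin at the middle of the underside
- holder_b: The same holder with the star wand in it
- macaron_a: pink macaron, 44 mm across, 23 mm high, standing on the stand's lower plate 72 mm from the column's axis; leave it. Origin under its middle
- macaron_b: mint macaron, 44 mm across, 23 mm high, standing on the stand's lower plate 72 mm from the column's axis; leave it. Origin under its middle
- macaron_c: blue macaron, 44 mm across, 23 mm high, standing on the stand's lower plate 72 mm from the column's axis; leave it. Origin under its middle
- bottle: Bystander: blue bottle with copper cap, 58 mm wide, 133 mm tall. Origin under its middle
- candle_a: Bystander: ivory pillar candle, 66 mm wide, 80 mm tall. Origin under its middle
- candle_b: Bystander: ivory pillar candle, 66 mm wide, 65 mm tall. Origin under its middle
- gift: Bystander: yellow gift box, 80 x 80 x 60 mm. Origin under its middle
- wand: Bystander: white stick 11 mm thick with a gold star disc at 135 mm height, standing in the other holder; not the pin. Origin under its middle

How it is judged (in metres and radians):
On the way, in this order (a step that is already met when the one before it is completed fails the run):
1. the upper plate rests flat on the column's top, within 10 mm of its axis, and is let go (z of tier in the frame of stand between 0.0875 and 0.0925 m and angle between tier's own z axis and vertical below 0.05 rad and horizontal distance between tier and stand below 0.01 m and contact force between the fingers and tier below 0.2 N and contact force between tier and stand above 1 N), for 0.2 s.
2. the pin's tip has gone down through the plate into the socket (z of tier in the frame of stand between 0.0875 and 0.0925 m and angle between tier's own z axis and vertical below 0.05 rad and z of pin in the frame of stand below 0.027 m and horizontal distance between pin and stand below 0.01 m), for 0.1 s.
At the end, for the whole second after the job is handed in: The upper plate lies flat on the column's top within 10 mm of its axis (height within 2.5 mm, tilt under 0.05 rad); the pin stands upright through it (within 0.06 rad) in the socket, its tip at most 9.5 mm above the stand's underside (collar on the hub to within 2.5 mm); both at rest and let go (z of tier in the frame of stand between 0.0875 and 0.0925 m and angle between tier's own z axis and vertical below 0.05 rad and horizontal distance between each of tier, pin and stand below 0.01 m and z of pin in the frame of stand below 0.0095 m and angle between the z axis of pin and the z axis of stand, either way round below 0.06 rad and linear speed of each of pin, tier below 0.02 m/s); the robot touches nothing.
It fails at once if the pin is pressed on the stand with more than 35 N (contact force between pin and stand above 35 N).
It fails at once if the plate is pressed on the stand with more than 40 N (contact force between tier and stand above 40 N).
It fails at once if a macaron is moved by more than 15 mm (distance of any of macaron_a, macaron_b, macaron_c from where it was at the start of the episode above 0.015 m).
It fails at once if a bystander is moved by more than 20 mm (distance of any of bottle, candle_a, candle_b, gift, wand from where it was at the start of the episode above 0.02 m).
It also fails if it takes over 72 s, if anything falls off the work surface, if the arm or the gripper's body presses on something with over 40 N, if the wrist force passes 120 N, or if a joint passes its speed limit or range.

### The arm

A 6-joint arm with a two-finger parallel gripper is mounted at the origin on the work surface. World frame = base frame: x ahead of the robot, y to its left, z up, the work surface at z = 0. Lengths are in m, angles in degrees, forces in N, time in s.
With the tool pointing down it reaches from about 0.3 to 0.75 m from the base axis. Payload 8.5 kg.
Tool frame: the origin (TCP) lies at the very end of the fingers, on their centre line; the grasp point (between the pads) lies 19 mm behind it (env.hold_point_z is the distance from the TCP to the grasp point, in m); z points along the fingers, y is the line along which they close (so a half turn about z gives the same grasp; the last joint's range is limited). The gripper opens to 85 mm and grips with 20 to 120 N. Pads are 22 mm wide; open, the fingers measure 114 mm over their backs; the gripper's body (76 mm by 85 mm) begins 54 mm behind the grasp point. The pads swing forward as they close: fully open they stand 13 mm farther back than shut.
Start: joints at [57.622, 21.807, 74.336, -0, 83.858, -12.336], TCP at [0.188, 0.517, 0.197] pointing down, gripper open.
Joint ranges: [-178.18, 178.18], [-50.72, 133.34], [12.68, 142.11], [-81.47, 261.47], [9.98, 163.14], [-165.26, 165.26]. Speed limits (degrees/s): [136.94, 136.94, 180, 180, 180, 180].

### API

Orientations are given as a 3x3 rotation matrix whose columns are the frame's x, y, z axes.
In Python, from rig import env, optics gives the robot as it stands.
- The arm moves only by the shell command python3 -m jog 'ROWS' [OPENING] [FORCE]. ROWS is JSON, a list of rows, each an object with "linear": the shift along the tool's x, y, z in units of 40 mm (1.0 is 40 mm), a list of three; "roll": the turn about the tool's z in units of 5 degrees (1.0 is 5 degrees). A call has 1 to 12 rows; each row shifts and turns the commanded pose from where the row before left it, along the tool's axes as they then stand; what a row does not reach is not made up. A row lasts 1/12 s, in which the tool goes at most 41.7 mm and 7.16 degrees, less where a joint would pass 70% of its speed; a pose out of reach is approached as far as the arm can. A call is refused whole if a number of a shift passes 1 or a number of a turn 1, either way. A call with a gripper value outside its range is refused whole. OPENING is the opening, from -1 (shut) to 1 (fully open), set as the call begins (- or left out, the last holds). The fingers move at their own pace and stop on an object; FORCE is the grip in N (left out, the last holds). Time passes only in rows, so rows that do not move let the fingers close. It gives the time, the measured TCP pose, the force, the opening and the grip force at its end, in the units of the state.
- env.observe(): the state, without advancing time (a new reading comes with each control period).
- optics.get_image(name): name is "side" or "top"; returns the picture (384x512x3 uint8, red, green, blue); there is no depth.
- optics.calibration(name): a dict with "fov_y" (degrees; the focal length in pixels is half the picture's height over the tangent of half this angle, whatever the lens; pixels are square), "cx", "cy" (the principal point, pixels), "T" (4x4, takes a point from camera to world coordinates). Camera axes: x right, y down, z forward; pixel columns grow to the right and rows downward; lengths in m; the calibration is good to about 2 mm. A picture is of the moment at which its call begins. calibration takes no time and is no camera call.
- env.close_job(): hands the job in; it is judged then, once.
The state is a dict: "time_s": time; "q": joint angles; "qvel": joint speeds; "joint_efforts": joint torques, N m; "position": TCP position; "tool_rot": TCP orientation; "ft_force": force on the tool from outside, world axes, zero at the start; "wrist_torque": the same for the moment, N m; "grip_width": finger opening in m; "gripper_force": force on a finger pad.
Only numpy, scipy, OpenCV 4.12 (cv2) and the standard library are available. Lean on these libraries where they do the work, as an engineer would, in place of code of your own. Each camera call takes 0.05 s, during which the arm holds its last target. There are 200 camera calls.

## Working session

There is one attempt and no reset: what is moved stays moved. The work goes in short steps, Python scripts to look and compute and a shell command to move; the robot and the scene stay as the last step left them, time stands still between calls to the robot, and variables do not carry over. Pictures are saved under pics/ and viewed, at most 10 in all, crops included, and the job is handed in when it is done.

```bash
mkdir -p pics; ls; python3 - <<'E'
from rig import env, optics
import cv2,numpy as np
s=env.observe(); print(s['time_s'],s['position'],np.round(s['tool_rot'],3).tolist(),s['grip_width'],env.hold_point_z)
for n in('side','top'):
    c=optics.calibration(n); print(n,{k:(np.round(v,4).tolist()) for k,v in c.items()})
    cv2.imwrite(f'pics/{n}0.png',cv2.resize(optics.get_image(n)[:,:,::-1],(800,600)))
E
```

```text
pics
0.0 [0.18829719 0.51640344 0.19591982] [[-0.939, 0.343, -0.001], [0.343, 0.939, -0.001], [0.0, -0.001, -1.0]] 0.08545380488135784 0.0187
side {'fov_y': 43.6698, 'cx': 251.3697, 'cy': 193.804, 'T': [[0.9189, -0.1868, 0.3474, 0.1688], [-0.3942, -0.4631, 0.7938, -0.9636], [0.0126, -0.8664, -0.4992, 0.7186], [0.0, 0.0, 0.0, 1.0]]}
top {'fov_y': 54.435, 'cx': 256.0969, 'cy': 184.7219, 'T': [[0.0022, -0.9939, 0.1098, 0.4992], [-1.0, -0.0023, -0.001, -0.0114], [0.0012, -0.1098, -0.994, 1.0219], [0.0, 0.0, 0.0, 1.0]]}
```

View pics/side0.png

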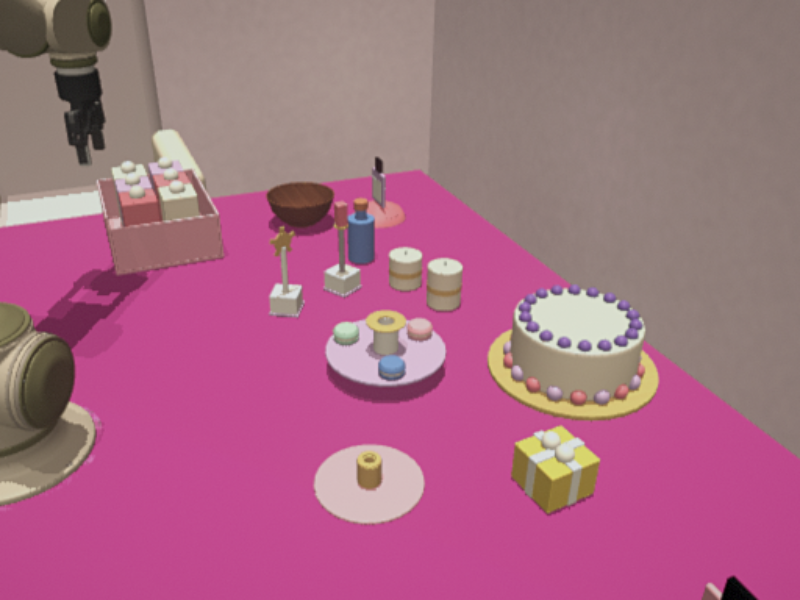

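View pics/top0.png

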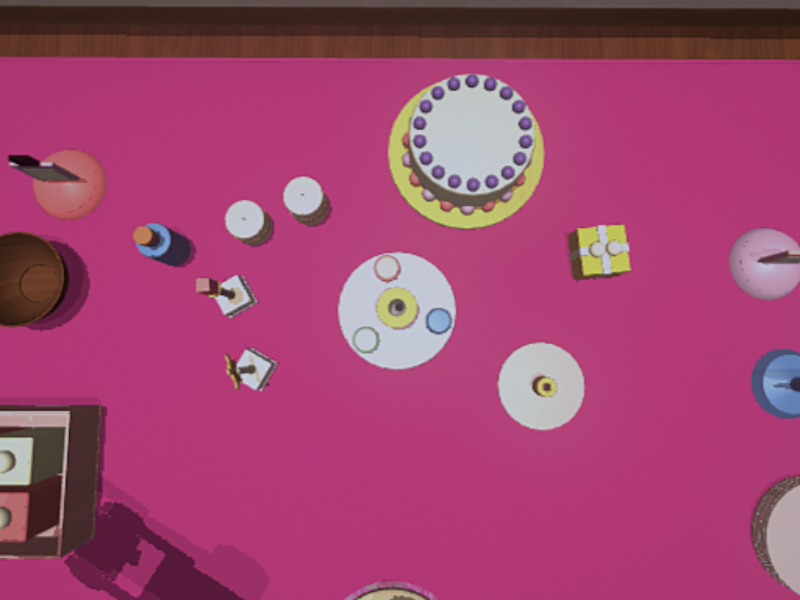

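The side view shows the pin handle at about (341,215), the ring at (386,321) and the hub at (369,457). The top view shows them at (207,286), (397,308) and (544,386). I'll segment these next and triangulate from the two views.

```bash
cat > h.py <<'E'
from rig import env, optics
import cv2,numpy as np
def ray(n,u,v):
    c=optics.calibration(n);f=192/np.tan(np.radians(c['fov_y']/2));T=np.array(c['T'])
    d=T[:3,:3]@np.array([(u-c['cx'])/f,(v-c['cy'])/f,1]);return T[:3,3],d/np.linalg.norm(d)
def proj(n,p):
    c=optics.calibration(n);f=192/np.tan(np.radians(c['fov_y']/2));T=np.array(c['T'])
    q=T[:3,:3].T@(np.array(p)-T[:3,3]);return c['cx']+f*q[0]/q[2],c['cy']+f*q[1]/q[2]
def tri(a,b):
    (o1,d1),(o2,d2)=ray('side',*a),ray('top',*b)
    t=np.linalg.lstsq(np.c_[d1,-d2],o2-o1,rcond=None)[0]
    p,q=o1+t[0]*d1,o2+t[1]*d2;return (p+q)/2,np.linalg.norm(p-q)
def atz(n,uv,z):
    o,d=ray(n,*uv);return o+d*(z-o[2])/d[2]
E
python3 - <<'E'
from h import *
im={n:optics.get_image(n) for n in('side','top')}
np.savez('im0.npz',**im)
cr={'pinS':('side',218,137,24),'pinT':('top',137,185,24),'ringS':('side',247,210,28),'ringT':('top',254,197,28),'tierS':('side',236,303,36),'tierT':('top',347,247,36)}
rows=[]
t=[]
for k,(n,u,v,r) in cr.items():
    c=im[n][v-r:v+r,u-r:u+r,::-1]
    c=cv2.resize(c,(260,260),interpolation=cv2.INTER_NEAREST); t.append(c)
cv2.imwrite('pics/mos.png',np.vstack([np.hstack(t[0::2]),np.hstack(t[1::2])]))
for n,u,v in [('side',218,135),('top',132,183),('side',247,205),('top',262,190),('side',225,315),('top',330,255),('side',236,303),('top',348,240)]: print(n,u,v,im[n][v,u],cv2.cvtColor(im[n],cv2.COLOR_RGB2HSV)[v,u])
E
```

```text
side 218 135 [148  78  82] [178 121 148]
top 132 183 [194 148 152] [177  60 194]
side 247 205 [162 152 138] [ 18  38 162]
top 262 190 [194 200 119] [ 32 103 200]
side 225 315 [216 190 192] [178  31 216]
top 330 255 [194 198 200] [100   8 200]
side 236 303 [145 114  72] [ 17 128 145]
top 348 240 [170 154 156] [176  24 170]
```

View pics/mos.png

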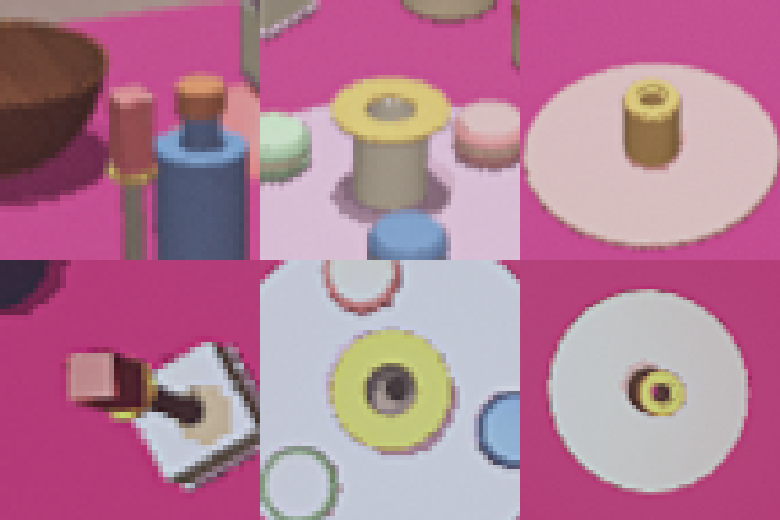

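The mosaic shows the ring, the hub and the handle clearly. In the top view the handle's square looks nearly aligned with the image axes. I'll fit the outlines now.

```bash
python3 - <<'E'
from h import *
im=np.load('im0.npz'); H={n:cv2.cvtColor(im[n],cv2.COLOR_RGB2HSV).astype(int) for n in('side','top')}
def big(n,m,u,v,r):
    M=np.zeros(m.shape,np.uint8); M[v-r:v+r,u-r:u+r]=m[v-r:v+r,u-r:u+r]
    return max(cv2.findContours(M,cv2.RETR_EXTERNAL,cv2.CHAIN_APPROX_NONE)[0],key=cv2.contourArea)
gold=lambda n:(H[n][...,0]>14)&(H[n][...,0]<40)&(H[n][...,1]>75)
white=lambda n:~((H[n][...,0]>155)&(H[n][...,0]<175)&(H[n][...,1]>125))
def ell(n,m,u,v,r): return cv2.fitEllipse(cv2.convexHull(big(n,m,u,v,r)))
for name,fn,s,t in [('ring',gold,(247,203,24),(254,197,18)),('disc',white,(236,308,45),(347,247,40)),('lower',white,(247,225,50),(254,198,50))]:
    a,b=ell('side',fn('side'),*s),ell('top',fn('top'),*t); print(name,a,b,tri(a[0],b[0]))
    for z in (.005,.036,.088,.09): print(z,atz('side',a[0],z)[:2],atz('top',b[0],z)[:2])
b=ell('top',gold('top'),354,249,12);print('hubtop',b, atz('top',b[0],.045))
for n,u,v,r in [('side',218,138,16),('top',132,183,14)]:
    h=H[n]; m=((h[...,0]>172)|(h[...,0]<8))&(h[...,1]>30)&(h[...,2]>(60 if n=='side' else 140))
    if n=='side': m[:, 226:]=0
    c=big(n,m,u,v,r); print(n,c.reshape(-1,2).min(0),c.reshape(-1,2).max(0),cv2.minAreaRect(c))
h=im['top'];
for v in range(176,192): print(' '.join('%3d'%x for x in h[v,124:150,1]))
E
```

```text
ring ((246.45333862304688, 205.4837646484375), (14.124491691589355, 24.961746215820312), 90.34712219238281) ((253.610595703125, 196.62060546875), (25.09173583984375, 25.56002426147461), 47.782615661621094) (array([ 0.5734334 , -0.00642463,  0.08545502]), np.float64(0.0019731263996395553))
0.005 [0.6259417  0.11492351] [ 0.57880709 -0.00562754]
0.036 [0.60608235 0.0680753 ] [ 0.57637924 -0.00580216]
0.088 [ 0.5727699 -0.0105088] [ 0.57230672 -0.00609507]
0.09 [ 0.57148865 -0.01353127] [ 0.57215008 -0.00610633]
disc ((235.81024169921875, 309.4266357421875), (51.57410430908203, 71.46295166015625), 88.70069122314453) ((345.8820495605469, 246.83802795410156), (55.36551284790039, 56.99036407470703), 143.76171875) (array([ 0.44466444, -0.25652213, -0.002066  ]), np.float64(0.0025521275613557682))
0.005 [ 0.44316227 -0.26384494] [ 0.44385077 -0.25439229]
0.036 [ 0.43124267 -0.29423983] [ 0.4455372  -0.24698306]
0.088 [ 0.41124852 -0.34522482] [ 0.44836606 -0.23455467]
0.09 [ 0.41047951 -0.34718578] [ 0.44847486 -0.23407665]
lower ((246.2111358642578, 222.80677795410156), (49.76566696166992, 
[... 1682 characters left out ...]
 156 163 140  58  31  35  36  29  71 115  96  30  59 100 132 161 156 113 148
 53  87 118 102  96  87  80  77  77  66  39  33  35  34  27  68  98  70  36  35  38  51  70  73  64 109
 55  62  66  54  47  38  30  28  26  26  29  29  28  28  23  62  80  38  39  43  41  39  39  40  39  57
 56  57  55  54  54  53  49  43  52  70  66  62  74  90  80  92 102  48  25  32  38  44  46  46  42  33
 58  58  58  58  59  59  59  56  66 126 188 214 206 158  88 151 203 199 184 126  52  33  40  45  42  40
 59  59  58  58  58  58  59  58  58  76 101 109 101 150 203 203 208 208 206 200 199 164  53  37  31  70
 57  58  58  58  58  59  58  58  57  55  50  46  41 101 183 212 203 200 202 204 210 186 123 107 117 156
```

```bash
python3 -m jog '[{"linear":[0,0,0],"roll":-1},{"linear":[0,0,0],"roll":-1},{"linear":[0,0,0],"roll":-1},{"linear":[0,0,0],"roll":-1},{"linear":[-0.9,0,0],"roll":0},{"linear":[-0.9,0,0],"roll":0},{"linear":[-0.9,0,0],"roll":0},{"linear":[-0.5,-0.8,0],"roll":0},{"linear":[-0.5,-0.8,0],"roll":0},{"linear":[-0.5,-0.8,0],"roll":0},{"linear":[-0.5,-0.8,0],"roll":0},{"linear":[-0.5,-0.8,0],"roll":0}]' 1 40
python3 - <<'E'
from h import *
s=env.observe(); print(s['position'],np.round(s['tool_rot'],3).tolist())
c=(129.15,181.7); print('pin top .182',atz('top',c,.182)); print(tri((217.6,137.5),(129.15,181.7)))
for v in range(126,150): print(v,np.load('im0.npz')['side'][v,208:228,1].tolist()) if v%2 else 0
p=atz('top',c,.182); print(proj('side',p))
E
```

```text
time_s: 1.2
position: [0.3969, 0.3549, 0.1964]
tool_rot: [[-1.0, 0.001, -0.0], [0.001, 1.0, -0.0], [0.0, -0.0, -1.0]]
ft_force: [1.1, 0.5, -0.2]
grip_width: 0.0852
gripper_force: 0.0
[0.39692844 0.35488247 0.1963774 ] [[-1.0, 0.001, -0.0], [0.001, 1.0, -0.0], [0.0, -0.0, -1.0]]
pin top .182 [0.59818097 0.2753159  0.182     ]
(array([0.60249336, 0.28579483, 0.15066831]), np.float64(0.0013103022652363526))
127 [62, 58, 65, 63, 52, 68, 77, 77, 73, 76, 77, 79, 75, 78, 78, 78, 78, 77, 85, 116]
129 [56, 55, 45, 38, 47, 74, 108, 125, 136, 137, 141, 138, 117, 86, 77, 77, 76, 77, 96, 128]
131 [42, 41, 37, 42, 69, 75, 81, 121, 151, 147, 129, 118, 116, 118, 83, 79, 77, 76, 66, 74]
133 [43, 38, 40, 61, 78, 72, 66, 65, 78, 77, 74, 75, 74, 76, 75, 79, 78, 74, 63, 73]
135 [36, 40, 60, 74, 73, 76, 68, 68, 77, 77, 78, 75, 77, 76, 76, 77, 76, 78, 86, 87]
137 [41, 45, 55, 57, 69, 70, 68, 68, 75, 76, 78, 76, 76, 74, 81, 108, 121, 152, 157, 117]
139 [45, 43, 44, 41, 46, 55, 69, 68, 73, 77, 77, 77, 75, 78, 114, 167, 165, 165, 158, 91]
141 [46, 44, 45, 41, 44, 48, 70, 69, 68, 78, 77, 77, 76, 71, 83, 124, 151, 160, 166, 164]
143 [46, 46, 47, 44, 41, 76, 133, 76, 68, 72, 75, 74, 74, 80, 95, 74, 78, 86, 100, 104]
145 [45, 45, 43, 42, 50, 91, 144, 132, 102, 109, 125, 132, 153, 111, 98, 77, 79, 85, 85, 86]
147 [51, 56, 70, 73, 80, 77, 77, 80, 85, 100, 105, 98, 83, 74, 70, 74, 80, 84, 87, 88]
149 [80, 80, 81, 79, 78, 79, 79, 77, 77, 97, 102, 97, 79, 79, 71, 76, 79, 84, 86, 86]
(np.float64(216.95415736789545), np.float64(129.12810482522536))
```

```bash
python3 -m jog '[{"linear":[-0.1,-0.95,0],"roll":0},{"linear":[-0.1,-0.95,0],"roll":0},{"linear":[-0.1,-0.95,0],"roll":0},{"linear":[-0.1,-0.95,0],"roll":0},{"linear":[-0.1,-0.95,0],"roll":0},{"linear":[-0.1,-0.95,0],"roll":0},{"linear":[-0.1,-0.95,0],"roll":0},{"linear":[-0.1,-0.95,0],"roll":0},{"linear":[-0.1,-0.95,0],"roll":0},{"linear":[-0.1,-0.95,0],"roll":0},{"linear":[-0.1,-0.95,0],"roll":0},{"linear":[-0.1,-0.95,0],"roll":0}]'
python3 -m jog '[{"linear":[0,-0.95,0],"roll":0},{"linear":[0,-0.95,0],"roll":0},{"linear":[0,-0.95,0],"roll":0},{"linear":[0,-0.95,0],"roll":0},{"linear":[0,0,0],"roll":0},{"linear":[0,0,0],"roll":0},{"linear":[0,0,0],"roll":0}]'
```

```text
time_s: 2.2
position: [0.4437, -0.1015, 0.1966]
tool_rot: [[-1.0, 0.001, 0.0], [0.001, 1.0, -0.0], [-0.0, -0.0, -1.0]]
ft_force: [0.8, -0.3, -0.3]
grip_width: 0.0853
gripper_force: 0.0
time_s: 2.78
position: [0.4437, -0.251, 0.1963]
tool_rot: [[-1.0, 0.001, -0.001], [0.001, 1.0, 0.001], [0.001, 0.001, -1.0]]
ft_force: [-1.0, 0.9, -0.3]
grip_width: 0.0854
gripper_force: 0.0
```

```bash
python3 -m jog '[{"linear":[-0.03,-0.09,0.8],"roll":0},{"linear":[0,0,0.8],"roll":0},{"linear":[0,0,0.8],"roll":0},{"linear":[0,0,0.8],"roll":0},{"linear":[0,0,0.7],"roll":0},{"linear":[0,0,0.6],"roll":0},{"linear":[0,0,0],"roll":0},{"linear":[0,0,0],"roll":0}]'
python3 -m jog '[{"linear":[0,0,0],"roll":0},{"linear":[0,0,0],"roll":0},{"linear":[0,0,0],"roll":0},{"linear":[0,0,0],"roll":0},{"linear":[0,0,0],"roll":0},{"linear":[0,0,0],"roll":0},{"linear":[0,0,0],"roll":0},{"linear":[0,0,0],"roll":0},{"linear":[0,0,0],"roll":0},{"linear":[0,0,0],"roll":0},{"linear":[0,0,0],"roll":0},{"linear":[0,0,0],"roll":0}]' -1 50
```

```text
time_s: 3.45
position: [0.4451, -0.2539, 0.0166]
tool_rot: [[-1.0, -0.001, -0.001], [-0.001, 1.0, 0.001], [0.001, 0.001, -1.0]]
ft_force: [0.3, -0.3, 1.1]
grip_width: 0.0851
gripper_force: 0.0
time_s: 4.45
position: [0.4451, -0.2551, 0.0165]
tool_rot: [[-1.0, 0.001, -0.0], [0.001, 1.0, 0.0], [0.0, 0.0, -1.0]]
ft_force: [1.0, -0.4, -0.4]
grip_width: 0.0004
gripper_force: 0.0
```

The fingers shut on nothing, so I'll look.

```bash
python3 - <<'E'
from h import *
s,t=optics.get_image('side'),optics.get_image('top')
cv2.imwrite('pics/a.png',np.hstack([cv2.resize(s[230:384,160:310,::-1],(400,410)),cv2.resize(t[180:330,270:420,::-1],(400,410))]))
print(proj('top',env.observe()['position']),proj('side',env.observe()['position']))
E
```

```text
(np.float64(347.1737703195222), np.float64(246.602642667623)) (np.float64(235.11649890568538), np.float64(302.3757689234349))
```

View pics/a.png

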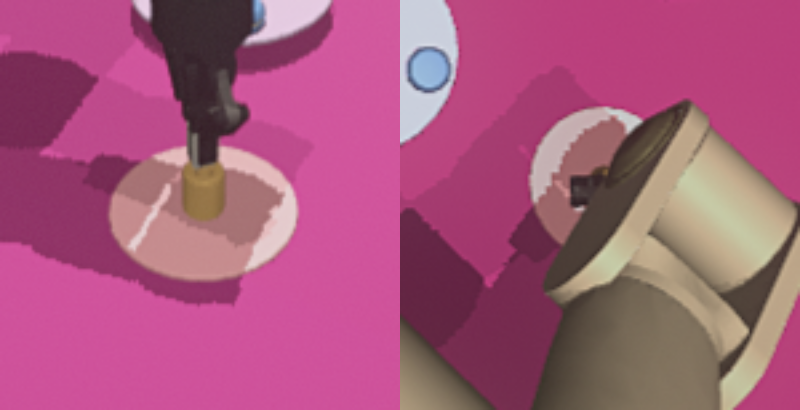

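```bash
python3 - <<'E'
from h import *
print(proj('side',[.1883,.5164,.1959]))
im=np.load('im0.npz')['side']
s,t=optics.get_image('side'),optics.get_image('top')
np.savez('im1.npz',side=s,top=t)
cv2.imwrite('pics/b.png',np.hstack([cv2.resize(x,(265,400),interpolation=cv2.INTER_NEAREST) for x in (im[60:120,34:74,::-1],s[255:315,216:256,::-1],t[220:280,326:366,::-1])]))
E
```

```text
(np.float64(61.32393958033302), np.float64(115.36073987489651))
```

View pics/b.png

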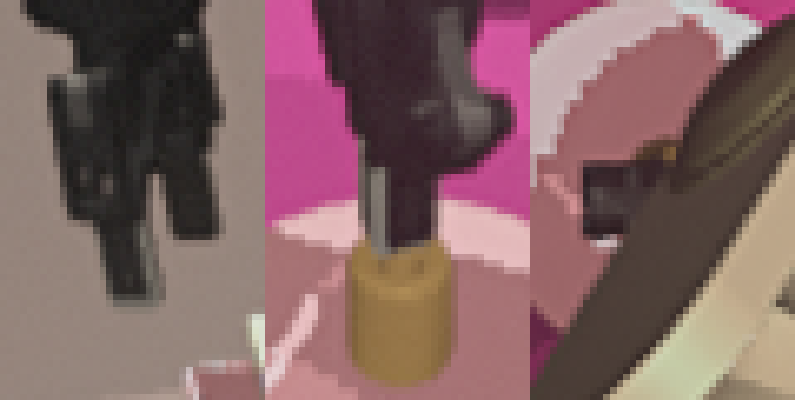

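The fingertips look about 27 mm above the reported TCP, roughly level with the hub's top: seen at (237,293), projected at (235,302). The start picture shows the same offset. I'll open and go lower in guarded steps.

```bash
python3 -m jog '[{"linear":[0,0,-0.75],"roll":0},{"linear":[0,0,-0.75],"roll":0},{"linear":[0,0,0],"roll":0},{"linear":[0,0,0],"roll":0},{"linear":[0,0,0],"roll":0},{"linear":[0,0,0],"roll":0},{"linear":[0,0,0],"roll":0},{"linear":[0,0,0],"roll":0}]' 1
python3 - <<'E'
from h import *
s,t=optics.get_image('side'),optics.get_image('top');p=env.observe()['position']
print(env.observe()['grip_width'],proj('side',p),proj('side',p+[0,.045,.013]),proj('side',p+[0,-.045,.013]))
cv2.imwrite('pics/c.png',np.hstack([cv2.resize(s[235:325,196:276,::-1],(400,450),interpolation=cv2.INTER_NEAREST),cv2.resize(t[210:300,306:386,::-1],(400,450),interpolation=cv2.INTER_NEAREST)]))
E
```

```text
time_s: 5.32
position: [0.4449, -0.2549, 0.0758]
tool_rot: [[-1.0, 0.001, -0.001], [0.001, 1.0, 0.001], [0.001, 0.001, -1.0]]
ft_force: [0.2, 0.2, 0.7]
grip_width: 0.0852
gripper_force: 0.0
0.08539481328863614 (np.float64(234.91406565645795), np.float64(280.4114561867928)) (np.float64(227.03841244388656), np.float64(262.6459237929572)) (np.float64(243.32968644407535), np.float64(289.21100609813294))
```

View pics/c.png

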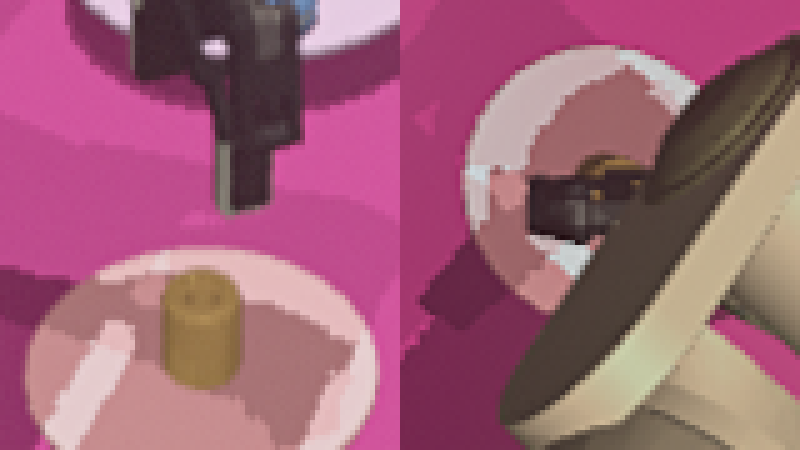

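The near fingertip is at (245,277) and was projected at (243,289), so the offset is a pure +28 mm in z. The hub hasn't moved.

```bash
python3 -m jog '[{"linear":[0,0,0.5],"roll":0},{"linear":[0,0,0.5],"roll":0},{"linear":[0,0,0.4],"roll":0},{"linear":[0,0,0.3],"roll":0},{"linear":[0,0,0.2],"roll":0},{"linear":[0,0,0.1],"roll":0},{"linear":[0,0,0],"roll":0}]'
python3 -m jog '[{"linear":[0,0,0.1],"roll":0},{"linear":[0,0,0.05],"roll":0},{"linear":[0,0,0.05],"roll":0},{"linear":[0,0,0],"roll":0},{"linear":[0,0,0],"roll":0}]'
```

```text
time_s: 6.0
position: [0.4449, -0.255, -0.004]
tool_rot: [[-1.0, 0.001, -0.001], [0.001, 1.0, 0.001], [0.001, 0.001, -1.0]]
ft_force: [0.8, 0.2, -0.5]
grip_width: 0.0856
gripper_force: 0.0
time_s: 6.42
position: [0.4452, -0.2552, -0.0113]
tool_rot: [[-1.0, 0.001, 0.0], [0.001, 1.0, -0.0], [-0.0, -0.0, -1.0]]
ft_force: [-0.1, -0.3, 0.4]
grip_width: 0.0856
gripper_force: 0.0
```

```bash
python3 -m jog '[{"linear":[0,0,0.1],"roll":0},{"linear":[0,0,0.1],"roll":0},{"linear":[0,0,0],"roll":0},{"linear":[0,0,0],"roll":0},{"linear":[0,0,0],"roll":0}]'
python3 -m jog '[{"linear":[0,0,0],"roll":0},{"linear":[0,0,0],"roll":0},{"linear":[0,0,0],"roll":0},{"linear":[0,0,0],"roll":0},{"linear":[0,0,0],"roll":0},{"linear":[0,0,0],"roll":0},{"linear":[0,0,0],"roll":0},{"linear":[0,0,0],"roll":0},{"linear":[0,0,0],"roll":0},{"linear":[0,0,0],"roll":0}]' -1 50
```

```text
time_s: 6.83
position: [0.4451, -0.2551, -0.0195]
tool_rot: [[-1.0, 0.001, -0.0], [0.001, 1.0, 0.0], [0.0, 0.0, -1.0]]
ft_force: [-0.7, 0.2, 0.3]
grip_width: 0.0854
gripper_force: 0.0
time_s: 7.67
position: [0.4452, -0.2552, -0.0191]
tool_rot: [[-1.0, 0.001, 0.0], [0.001, 1.0, -0.0], [-0.0, -0.0, -1.0]]
ft_force: [-1.3, 1.1, 5.7]
grip_width: 0.033
gripper_force: 49.4
```

```bash
python3 -m jog '[{"linear":[0,0,-0.3],"roll":0},{"linear":[0,0,-0.6],"roll":0},{"linear":[0,0,-0.7],"roll":0},{"linear":[0,0,-0.7],"roll":0},{"linear":[0,0,-0.6],"roll":0},{"linear":[0,0,-0.3],"roll":0},{"linear":[0,0,0],"roll":0}]'
python3 -m jog '[{"linear":[-0.15,0.3,0],"roll":0},{"linear":[-0.33,0.6,0],"roll":0},{"linear":[-0.4,0.8,0],"roll":0},{"linear":[-0.4,0.8,0],"roll":0},{"linear":[-0.4,0.8,0],"roll":0},{"linear":[-0.4,0.8,0],"roll":0},{"linear":[-0.4,0.8,0],"roll":0},{"linear":[-0.35,0.7,0],"roll":0},{"linear":[-0.25,0.4,0],"roll":0},{"linear":[-0.1,0.2,0],"roll":0},{"linear":[0,0,0],"roll":0},{"linear":[0,0,0],"roll":0}]'
python3 - <<'E'
from h import *
s,t=optics.get_image('side'),optics.get_image('top');p=env.observe()['position'];np.savez('im2.npz',side=s,top=t)
print(p,env.observe()['ft_force'])
cv2.imwrite('pics/d.png',np.hstack([cv2.resize(s[130:260,190:306,::-1],(400,450),interpolation=cv2.INTER_NEAREST),cv2.resize(t[130:260,196:312,::-1],(400,450),interpolation=cv2.INTER_NEAREST)]))
E
```

```text
time_s: 8.25
position: [0.4459, -0.2558, 0.1108]
tool_rot: [[-1.0, 0.001, 0.003], [0.001, 1.0, -0.003], [-0.003, -0.003, -1.0]]
ft_force: [-0.4, -0.8, -3.0]
grip_width: 0.0331
gripper_force: 50.3
time_s: 9.25
position: [0.5718, -0.0076, 0.1075]
tool_rot: [[-1.0, 0.0, -0.002], [0.0, 1.0, -0.0], [0.002, -0.0, -1.0]]
ft_force: [-0.7, 0.2, -1.4]
grip_width: 0.0333
gripper_force: 50.3
[ 0.57184896 -0.00836987  0.10805967] [-0.11744119 -0.54134266 -2.94297655]
```

View pics/d.png

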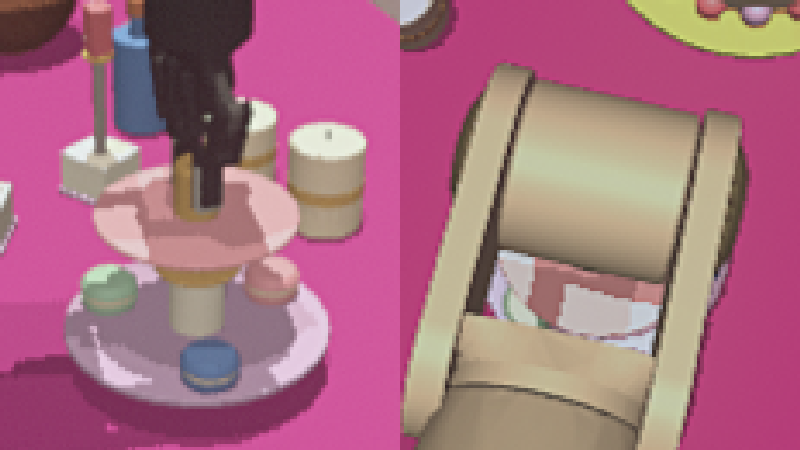

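```bash
python3 - <<'E'
from h import *
for x,y in((.5715,-.0135),(.5715,-.0035),(.5815,-.0135)):
  a=np.linspace(0,2*np.pi,100)
  P=np.array([proj('side',[x+.075*np.cos(t),y+.075*np.sin(t),z]) for t in a for z in(.127,.132)])
  print(x,y,P.min(0),P.max(0),(P.min(0)+P.max(0))/2)
s=np.load('im2.npz')['side']
print(s[192,212:222].tolist()); print(s[192,272:282].tolist()); print(s[203:213,247].tolist())
E
```

```text
0.5715 -0.0135 [216.22817573 176.80382592] [276.87762634 208.64173437] [246.55290104 192.72278015]
0.5715 -0.0035 [214.87586191 175.14936106] [275.12403675 206.57795868] [244.99994933 190.86365987]
0.5815 -0.0135 [220.0430148  176.13772289] [280.50854399 207.80233455] [250.27577939 191.97002872]
[[208, 87, 156], [208, 88, 156], [208, 85, 156], [207, 82, 154], [211, 118, 161], [225, 187, 183], [228, 189, 189], [227, 186, 187], [227, 186, 187], [227, 185, 187]]
[[227, 185, 186], [227, 185, 186], [228, 187, 188], [228, 185, 187], [215, 172, 172], [167, 147, 126], [167, 150, 127], [171, 153, 131], [170, 152, 130], [169, 151, 129]]
[[198, 140, 142], [198, 142, 144], [199, 141, 144], [204, 147, 150], [178, 130, 132], [154, 121, 93], [153, 121, 76], [155, 123, 76], [160, 126, 79], [156, 128, 89]]
```

```bash
python3 -m jog '[{"linear":[0,0,0.15],"roll":0},{"linear":[0,0,0.25],"roll":0},{"linear":[0,0,0.2],"roll":0},{"linear":[0,0,0.15],"roll":0},{"linear":[0,0,0.05],"roll":0},{"linear":[0,0,0.05],"roll":0},{"linear":[0,0,0],"roll":0},{"linear":[0,0,0],"roll":0}]'
python3 -m jog '[{"linear":[0,0,0.025],"roll":0},{"linear":[0,0,0.025],"roll":0},{"linear":[0,0,0],"roll":0}]'
```

```text
time_s: 10.02
position: [0.5727, -0.0072, 0.0747]
tool_rot: [[-1.0, 0.001, 0.0], [0.001, 1.0, -0.0], [-0.0, -0.0, -1.0]]
ft_force: [-0.2, -0.8, -2.8]
grip_width: 0.033
gripper_force: 50.3
time_s: 10.27
position: [0.5725, -0.0072, 0.0725]
tool_rot: [[-1.0, 0.001, 0.0], [0.001, 1.0, -0.0], [-0.0, -0.0, -1.0]]
ft_force: [-0.4, 0.3, -2.2]
grip_width: 0.033
gripper_force: 50.3
```

```bash
python3 -m jog '[{"linear":[0,0,0.025],"roll":0},{"linear":[0,0,0],"roll":0}]'
python3 -m jog '[{"linear":[0,0,0.025],"roll":0},{"linear":[0,0,0],"roll":0}]'
```

```text
time_s: 10.43
position: [0.5724, -0.0072, 0.0714]
tool_rot: [[-1.0, 0.001, -0.0], [0.001, 1.0, -0.0], [0.0, -0.0, -1.0]]
ft_force: [0.0, 0.6, -3.0]
grip_width: 0.0332
gripper_force: 50.3
time_s: 10.6
position: [0.5726, -0.0072, 0.0709]
tool_rot: [[-1.0, 0.001, 0.001], [0.001, 1.0, -0.0], [-0.001, -0.0, -1.0]]
ft_force: [-1.9, 0.2, 2.1]
grip_width: 0.0329
gripper_force: 50.6
```

```bash
python3 -m jog '[{"linear":[0,0,0],"roll":0},{"linear":[0,0,0],"roll":0},{"linear":[0,0,0],"roll":0},{"linear":[0,0,0],"roll":0},{"linear":[0,0,0],"roll":0},{"linear":[0,0,0],"roll":0},{"linear":[0,0,0],"roll":0},{"linear":[0,0,0],"roll":0}]' 1
python3 -m jog '[{"linear":[0,0,-0.4],"roll":0},{"linear":[0,0,-0.9],"roll":0},{"linear":[0,0,-0.9],"roll":0},{"linear":[0,0,-0.9],"roll":0},{"linear":[0,0,-0.4],"roll":0},{"linear":[0,0.5,0],"roll":0},{"linear":[0,0.9,0],"roll":0},{"linear":[0,0.9,0],"roll":0},{"linear":[0,0.9,0],"roll":0},{"linear":[0,0.9,0],"roll":0},{"linear":[0,0.5,0],"roll":0},{"linear":[0,0,0],"roll":0}]'
python3 - <<'E'
from h import *
s,t=optics.get_image('side'),optics.get_image('top');print(env.observe()['position']);np.savez('im3.npz',side=s,top=t)
cv2.imwrite('pics/e.png',np.hstack([cv2.resize(s[110:240,180:296,::-1],(400,450),interpolation=cv2.INTER_NEAREST),cv2.resize(t[140:250,106:312,::-1],(400,214),interpolation=cv2.INTER_NEAREST)] if 0 else [cv2.resize(s[110:240,180:296,::-1],(400,450),interpolation=cv2.INTER_NEAREST),cv2.resize(t[130:260,196:312,::-1],(400,450),interpolation=cv2.INTER_NEAREST)]))
E
```

```text
time_s: 11.27
position: [0.5725, -0.0072, 0.0705]
tool_rot: [[-1.0, 0.001, 0.0], [0.001, 1.0, 0.0], [-0.0, 0.0, -1.0]]
ft_force: [-0.2, 0.5, 0.8]
grip_width: 0.0854
gripper_force: 0.0
time_s: 12.27
position: [0.572, 0.1806, 0.2104]
tool_rot: [[-1.0, -0.004, -0.0], [-0.004, 1.0, 0.001], [0.0, 0.001, -1.0]]
ft_force: [-0.1, 0.3, -0.4]
grip_width: 0.0855
gripper_force: 0.0
[0.57248437 0.17707622 0.21033249]
```

View pics/e.png

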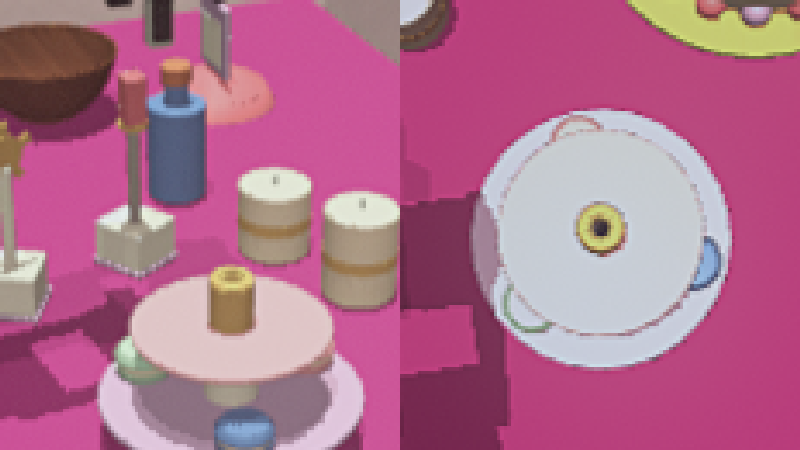

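The plate sits flat on the column, with the hub at (600,228) in the right crop and everything around it undisturbed. I'll measure the robot-to-camera offset from the hub's position.

```bash
python3 - <<'E'
from h import *
im=np.load('im3.npz'); t=im['top'];h=cv2.cvtColor(t,cv2.COLOR_RGB2HSV).astype(int)
m=((h[...,0]>14)&(h[...,0]<40)&(h[...,1]>75)).astype(np.uint8); M=m*0; M[180:212,240:268]=m[180:212,240:268]
c=max(cv2.findContours(M,0,cv2.CHAIN_APPROX_NONE)[0],key=cv2.contourArea);e=cv2.fitEllipse(c);print(e,atz('top',e[0],.135))
w=~((h[...,0]>155)&(h[...,0]<175)&(h[...,1]>125))
d=t[150:245,210:300].astype(int)
print('holder pin px compare', np.abs(im['top'][176:192,124:150].astype(int)-np.load('im0.npz')['top'][176:192,124:150]).max())
# holder A: hole / top face quad at z=.04
hh=h[175:205,135:170]; wm=((hh[...,1]<40)&(hh[...,2]>150)).astype(np.uint8)
c=max(cv2.findContours(wm,0,cv2.CHAIN_APPROX_NONE)[0],key=cv2.contourArea)
r=cv2.minAreaRect(c); uv=np.array(r[0])+[135,175];print(r,uv,atz('top',uv,.04))
E
```

```text
((253.44512939453125, 195.32418823242188), (12.789612770080566, 13.084403991699219), 167.55088806152344) [ 0.57172164 -0.00595659  0.135     ]
holder pin px compare 174Traceback (most recent call last):
  File "<stdin>", line 10, in <module>
ValueError: max() iterable argument is empty
```

```bash
python3 -m jog '[{"linear":[-0.15,0.5,0],"roll":0},{"linear":[-0.2,0.7,0],"roll":0},{"linear":[-0.2,0.7,0],"roll":0},{"linear":[-0.11,0.52,0],"roll":0},{"linear":[0,0,0],"roll":0},{"linear":[0,0,0],"roll":0},{"linear":[0,0,0],"roll":0}]'
python3 - <<'E'
from h import *
s=optics.get_image('side');t=optics.get_image('top');print(env.observe()['position'])
cv2.imwrite('pics/f.png',np.hstack([cv2.resize(s[80:170,178:258,::-1],(400,450),interpolation=cv2.INTER_NEAREST),cv2.resize(t[130:220,100:180,::-1],(400,450),interpolation=cv2.INTER_NEAREST)]))
E
```

```text
time_s: 12.95
position: [0.5993, 0.2719, 0.2105]
tool_rot: [[-1.0, 0.002, -0.0], [0.002, 1.0, -0.001], [0.0, -0.001, -1.0]]
ft_force: [-0.1, 0.1, -0.4]
grip_width: 0.0853
gripper_force: 0.0
[0.59928039 0.27195289 0.21081195]
```

View pics/f.png

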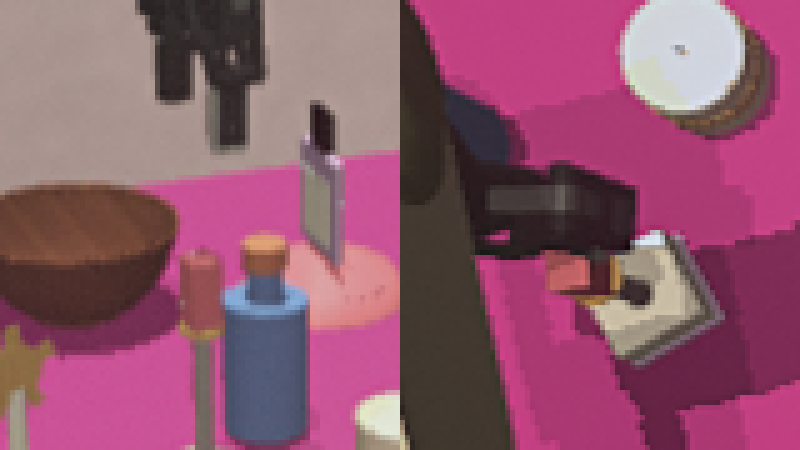

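```bash
python3 - <<'E'
from h import *
for y in(.227,.317): print(proj('side',[.599,y,.251]),proj('top',[.599,y,.251]),proj('top',[.599,y,.33]))
print(proj('side',[.598,.275,.182]),proj('top',[.598,.275,.182]))
E
```

```text
(np.float64(222.5334944161519), np.float64(112.04399042206452)) (np.float64(141.22284121355816), np.float64(177.45506030109152)) (np.float64(128.35875786812912), np.float64(172.00104447122862))
(np.float64(211.8556659829242), np.float64(101.9456734192833)) (np.float64(97.96060935149748), np.float64(177.35522194170096)) (np.float64(80.23031676523121), np.float64(171.88929899167383))
(np.float64(216.93215853842125), np.float64(129.17525741443222)) (np.float64(129.28639154341204), np.float64(181.7796840501932))
```

```bash
python3 -m jog '[{"linear":[0,0.06,0.5],"roll":0},{"linear":[0,0,0.7],"roll":0},{"linear":[0,0,0.5],"roll":0},{"linear":[0,0,0.3],"roll":0},{"linear":[0,0,0.1],"roll":0},{"linear":[0,0,0],"roll":0},{"linear":[0,0,0],"roll":0}]'
python3 - <<'E'
from h import *
s=optics.get_image('side');t=optics.get_image('top');print(env.observe()['position'],env.observe()['ft_force'])
cv2.imwrite('pics/g.png',np.hstack([cv2.resize(s[105:160,190:246,::-1],(450,442),interpolation=cv2.INTER_NEAREST),cv2.resize(t[160:210,110:160,::-1],(340,442),interpolation=cv2.INTER_NEAREST)]))
E
```

```text
time_s: 13.63
position: [0.5996, 0.2755, 0.1276]
tool_rot: [[-1.0, 0.001, 0.001], [0.001, 1.0, 0.0], [-0.001, 0.0, -1.0]]
ft_force: [-0.1, 0.1, 0.1]
grip_width: 0.085
gripper_force: 0.0
[0.59970977 0.27582644 0.12798405] [-0.36844192 -0.15017952 -0.46311079]
```

View pics/g.png

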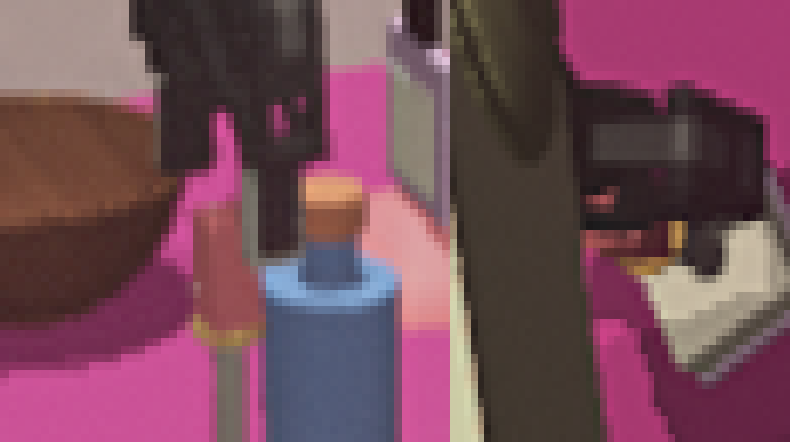

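Tips (midpoint about (219,131.5)) are level with the pin's top (218,130.5) and straddle the handle. I'll go 20 mm lower and close.

```bash
python3 -m jog '[{"linear":[0.03,0,0.2],"roll":0},{"linear":[0,0,0.2],"roll":0},{"linear":[0,0,0.1],"roll":0},{"linear":[0,0,0],"roll":0},{"linear":[0,0,0],"roll":0}]'
python3 -m jog '[{"linear":[0,0,0],"roll":0},{"linear":[0,0,0],"roll":0},{"linear":[0,0,0],"roll":0},{"linear":[0,0,0],"roll":0},{"linear":[0,0,0],"roll":0},{"linear":[0,0,0],"roll":0},{"linear":[0,0,0],"roll":0},{"linear":[0,0,0],"roll":0},{"linear":[0,0,0],"roll":0},{"linear":[0,0,0],"roll":0},{"linear":[0,0,0],"roll":0},{"linear":[0,0,0],"roll":0}]' -1 70
```

```text
time_s: 14.15
position: [0.5978, 0.276, 0.1061]
tool_rot: [[-1.0, 0.001, -0.001], [0.001, 1.0, -0.0], [0.001, -0.0, -1.0]]
ft_force: [-0.5, 1.0, -0.7]
grip_width: 0.0856
gripper_force: 0.0
time_s: 15.15
position: [0.598, 0.276, 0.1067]
tool_rot: [[-1.0, 0.001, 0.0], [0.001, 1.0, 0.0], [-0.0, 0.0, -1.0]]
ft_force: [0.2, 0.0, 3.1]
grip_width: 0.019
gripper_force: 68.3
```

```bash
python3 -m jog '[{"linear":[0,0,-0.2],"roll":0},{"linear":[0,0,-0.4],"roll":0},{"linear":[0,0,-0.7],"roll":0},{"linear":[0,0,-0.8],"roll":0},{"linear":[0,0,-0.8],"roll":0},{"linear":[0,0,-0.6],"roll":0},{"linear":[0,0,-0.4],"roll":0},{"linear":[0,0,0],"roll":0},{"linear":[0,0,0],"roll":0}]'
python3 -m jog '[{"linear":[0.04,-0.3,0],"roll":0},{"linear":[0.06,-0.6,0],"roll":0},{"linear":[0.08,-0.9,0],"roll":0},{"linear":[0.08,-0.9,0],"roll":0},{"linear":[0.08,-0.9,0],"roll":0},{"linear":[0.08,-0.9,0],"roll":0},{"linear":[0.08,-0.9,0],"roll":0},{"linear":[0.08,-0.9,0],"roll":0},{"linear":[0.05,-0.5,0],"roll":0},{"linear":[0.03,-0.28,0],"roll":0},{"linear":[0,0,0],"roll":0},{"linear":[0,0,0],"roll":0}]'
python3 - <<'E'
from h import *
s,t=optics.get_image('side'),optics.get_image('top');o=env.observe();print(o['position'],o['ft_force'],o['grip_width']);np.savez('im4.npz',side=s,top=t)
h=cv2.cvtColor(s,cv2.COLOR_RGB2HSV)
for v in range(108,190,2): print(v,' '.join('%d/%d'%(a,b) for a,b in zip(h[v,238:258,1],h[v,238:258,2])))
E
```

```text
time_s: 15.9
position: [0.5979, 0.276, 0.2624]
tool_rot: [[-1.0, 0.001, 0.0], [0.001, 1.0, 0.0], [-0.0, 0.0, -1.0]]
ft_force: [0.0, 0.2, -2.2]
grip_width: 0.0193
gripper_force: 68.5
time_s: 16.9
position: [0.5709, -0.007, 0.2617]
tool_rot: [[-1.0, 0.001, -0.001], [0.001, 1.0, 0.001], [0.001, 0.001, -1.0]]
ft_force: [-0.3, 0.6, -0.8]
grip_width: 0.0194
gripper_force: 68.4
[ 0.57118408 -0.00594517  0.26216605] [ 0.53588275  0.11786316 -1.25387395] 0.019012166690864196
108 40/103 62/49 60/51 56/55 49/57 57/58 63/53 61/54 51/55 55/56 67/57 67/53 67/53 55/56 70/55 70/55 68/56 74/55 60/55 65/55
110 42/121 67/57 55/51 69/52 66/58 64/64 63/53 63/53 61/54 57/58 66/54 71/54 63/53 65/55 74/55 54/61 63/61 61/59 55/56 74/52
112 26/156 25/132 55/116 114/136 118/153 111/154 93/82 71/54 56/55 55/56 58/57 71/54 77/53 65/55 64/60 51/60 46/61 61/59 53/58 48/53
114 71/151 29/140 61/112 118/127 122/136 119/139 106/103 64/56 60/55 67/57 64/56 76/54 70/58 67/57 55/56 56/55 62/58 81/66 101/68 113/68
116 71/151 38/134 63/109 122/127 122/128 118/127 90/127 42/92 35/101 59/61 77/56 77/56 82/56 74/55 61/54 115/
[... 4823 characters left out ...]
48 64/151 61/158 63/163 61/163 61/163 59/170 60/170 59/170
182 149/206 147/206 147/206 147/206 146/206 147/207 150/206 149/207 146/209 150/209 151/204 106/152 62/151 62/157 61/164 60/165 58/167 60/170 60/171 59/172
184 147/205 149/206 147/206 145/206 147/206 147/207 148/207 148/207 148/207 148/207 148/209 151/208 144/188 103/151 68/153 61/154 60/167 60/171 60/170 58/172
186 149/206 148/207 149/206 149/207 149/207 144/205 138/192 125/188 130/186 134/188 139/198 143/196 148/209 152/210 152/208 154/195 150/195 146/189 125/149 100/148
188 149/206 147/207 147/206 122/188 112/162 129/164 129/164 129/154 128/141 130/135 128/145 127/141 125/153 107/167 117/188 148/207 150/209 152/207 153/207 155/207
```

```bash
python3 - <<'E'
from h import *
s=np.load('im3.npz')['side'];h=cv2.cvtColor(s,cv2.COLOR_RGB2HSV).astype(int)
p4=np.load('im4.npz')['side']
for n in range(184,200): print(n,s[n,236:258,0].tolist())
a=np.array(proj('side',[.5715,-.0135,.135]));b=np.array(proj('side',[.5715,-.0135,.1617]));print(a,b,b-a)
for d in([.01,0,0],[0,.01,0]): print(np.array(proj('side',np.array([.5715,-.0135,.1617])+d))-b)
for n in (176,178,179,180,181,182): print(n,p4[n,240:252,1].tolist())
E
```

```text
184 [186, 187, 186, 186, 187, 187, 187, 187, 186, 186, 187, 191, 197, 205, 186, 150, 151, 154, 166, 169, 169, 169]
185 [187, 187, 187, 186, 186, 186, 186, 185, 185, 186, 185, 186, 187, 195, 203, 193, 186, 151, 154, 154, 145, 155]
186 [186, 187, 187, 187, 186, 186, 186, 186, 183, 195, 199, 198, 192, 188, 197, 206, 205, 193, 193, 187, 147, 147]
187 [186, 185, 186, 185, 185, 188, 200, 217, 215, 216, 209, 206, 207, 214, 215, 208, 205, 204, 207, 205, 192, 192]
188 [185, 185, 186, 186, 188, 203, 219, 222, 205, 181, 169, 165, 175, 193, 212, 220, 211, 195, 204, 205, 206, 205]
189 [188, 195, 201, 199, 198, 221, 222, 206, 211, 186, 173, 171, 184, 197, 191, 224, 221, 208, 210, 208, 206, 205]
190 [215, 218, 220, 217, 204, 224, 226, 213, 197, 170, 164, 165, 168, 183, 212, 226, 225, 214, 222, 220, 219, 218]
191 [224, 225, 225, 221, 185, 194, 226, 225, 215, 208, 200, 199, 201, 212, 226, 228, 221, 194, 225, 225, 224, 224]
192 [224, 224, 225, 221, 176, 169, 203, 212, 221, 228, 224, 224, 224, 226, 218, 200, 183, 166, 226, 225, 223, 224]
193 [223, 223, 225, 222, 176, 145, 165, 191, 207, 204, 194, 198, 
[... 520 characters left out ...]
223, 225, 222, 177, 135, 144, 150, 153, 152, 154, 153, 153, 152, 148, 139, 135, 166, 229, 226, 224, 223]
199 [223, 223, 225, 223, 178, 135, 144, 149, 151, 153, 153, 152, 154, 152, 147, 138, 136, 174, 229, 226, 223, 223]
[246.58857551 189.93806179] [246.67165594 180.43679472] [ 0.08308043 -9.50126707]
[ 3.75961018 -0.72202116]
[-1.56936933 -1.79070156]
176 [87, 86, 88, 87, 98, 108, 111, 104, 100, 117, 118, 115]
178 [86, 87, 87, 88, 96, 109, 113, 105, 102, 127, 133, 137]
179 [87, 88, 87, 86, 90, 109, 113, 104, 96, 127, 135, 140]
180 [88, 87, 87, 85, 88, 99, 108, 94, 92, 127, 137, 141]
181 [87, 88, 88, 86, 85, 89, 92, 85, 86, 109, 137, 143]
182 [87, 87, 88, 88, 85, 86, 89, 86, 83, 89, 139, 144]
```

```bash
python3 -m jog '[{"linear":[-0.04,0,0.2],"roll":0},{"linear":[0,0,0.2],"roll":0},{"linear":[0,0,0.2],"roll":0},{"linear":[0,0,0.1],"roll":0},{"linear":[0,0,0.1],"roll":0},{"linear":[0,0,0],"roll":0},{"linear":[0,0,0],"roll":0}]'
python3 -m jog '[{"linear":[0,0,0.07],"roll":0},{"linear":[0,0,0.07],"roll":0},{"linear":[0,0,0],"roll":0}]'
python3 -m jog '[{"linear":[0,0,0.07],"roll":0},{"linear":[0,0,0.07],"roll":0},{"linear":[0,0,0],"roll":0}]'
```

```text
time_s: 17.58
position: [0.5729, -0.0072, 0.2304]
tool_rot: [[-1.0, 0.001, -0.0], [0.001, 1.0, 0.0], [0.0, 0.0, -1.0]]
ft_force: [-0.8, -0.1, -0.9]
grip_width: 0.0192
gripper_force: 68.5
time_s: 17.83
position: [0.5727, -0.0072, 0.2244]
tool_rot: [[-1.0, 0.001, -0.001], [0.001, 1.0, 0.0], [0.001, 0.0, -1.0]]
ft_force: [0.1, 0.4, -1.8]
grip_width: 0.0194
gripper_force: 68.5
time_s: 18.08
position: [0.5727, -0.0072, 0.2187]
tool_rot: [[-1.0, 0.001, -0.001], [0.001, 1.0, 0.0], [0.001, 0.0, -1.0]]
ft_force: [-0.6, 0.2, -1.7]
grip_width: 0.0193
gripper_force: 68.5
```

```bash
python3 -m jog '[{"linear":[0,0,0.1],"roll":0},{"linear":[0,0,0.1],"roll":0},{"linear":[0,0,0.1],"roll":0},{"linear":[0,0,0.1],"roll":0},{"linear":[0,0,0.1],"roll":0},{"linear":[0,0,0],"roll":0}]'
python3 -m jog '[{"linear":[0,0,0.1],"roll":0},{"linear":[0,0,0.15],"roll":0},{"linear":[0,0,0.15],"roll":0},{"linear":[0,0,0.15],"roll":0},{"linear":[0,0,0.15],"roll":0},{"linear":[0,0,0.15],"roll":0},{"linear":[0,0,0.15],"roll":0},{"linear":[0,0,0.1],"roll":0},{"linear":[0,0,0.1],"roll":0},{"linear":[0,0,0],"roll":0}]'
```

```text
time_s: 18.58
position: [0.5726, -0.0071, 0.1983]
tool_rot: [[-1.0, 0.001, -0.001], [0.001, 1.0, 0.0], [0.001, 0.0, -1.0]]
ft_force: [-0.1, 0.4, -1.6]
grip_width: 0.019
gripper_force: 68.6
time_s: 19.42
position: [0.5728, -0.0071, 0.1505]
tool_rot: [[-1.0, 0.001, -0.001], [0.001, 1.0, 0.0], [0.001, 0.0, -1.0]]
ft_force: [0.1, 0.9, -1.7]
grip_width: 0.019
gripper_force: 68.6
```

```bash
python3 -m jog '[{"linear":[0,0,0.1],"roll":0},{"linear":[0,0,0.1],"roll":0},{"linear":[0,0,0.1],"roll":0},{"linear":[0,0,0],"roll":0},{"linear":[0,0,0],"roll":0}]'
python3 -m jog '[{"linear":[0,0,0.05],"roll":0},{"linear":[0,0,0],"roll":0}]'
python3 -m jog '[{"linear":[0,0,0.03],"roll":0},{"linear":[0,0,0],"roll":0}]'
```

```text
time_s: 19.83
position: [0.5728, -0.0072, 0.139]
tool_rot: [[-1.0, 0.001, -0.001], [0.001, 1.0, 0.0], [0.001, 0.0, -1.0]]
ft_force: [0.8, 0.4, -1.6]
grip_width: 0.0193
gripper_force: 68.7
time_s: 20.0
position: [0.5728, -0.0072, 0.1371]
tool_rot: [[-1.0, 0.001, -0.0], [0.001, 1.0, -0.0], [0.0, -0.0, -1.0]]
ft_force: [0.0, -0.2, -1.4]
grip_width: 0.0188
gripper_force: 68.7
time_s: 20.17
position: [0.5729, -0.0072, 0.136]
tool_rot: [[-1.0, 0.001, -0.0], [0.001, 1.0, -0.0], [0.0, -0.0, -1.0]]
ft_force: [0.6, -0.1, -1.4]
grip_width: 0.0197
gripper_force: 68.7
```

```bash
python3 -m jog '[{"linear":[0,0,0.03],"roll":0},{"linear":[0,0,0],"roll":0}]'
python3 -m jog '[{"linear":[0,0,0.03],"roll":0},{"linear":[0,0,0],"roll":0}]'
```

```text
time_s: 20.33
position: [0.5731, -0.0072, 0.1354]
tool_rot: [[-1.0, 0.001, 0.001], [0.001, 1.0, -0.0], [-0.001, -0.0, -1.0]]
ft_force: [-1.6, 0.8, 3.3]
grip_width: 0.0195
gripper_force: 69.4
time_s: 20.5
position: [0.5733, -0.0073, 0.135]
tool_rot: [[-1.0, 0.001, 0.002], [0.001, 1.0, -0.0], [-0.002, -0.0, -1.0]]
ft_force: [-1.2, 1.0, 8.8]
grip_width: 0.0192
gripper_force: 70.2
```

The face is at reported z = 0.1355, as predicted. I'll probe around it at a 6 mm radius, starting with +x.

```bash
python3 -m jog '[{"linear":[0,0,-0.09],"roll":0},{"linear":[-0.15,0,0],"roll":0},{"linear":[0,0,0],"roll":0},{"linear":[0,0,0.05],"roll":0},{"linear":[0,0,0.05],"roll":0},{"linear":[0,0,0],"roll":0},{"linear":[0,0,0],"roll":0}]'
```

```text
time_s: 21.08
position: [0.5788, -0.0072, 0.1329]
tool_rot: [[-1.0, 0.001, -0.001], [0.001, 1.0, 0.0], [0.001, 0.0, -1.0]]
ft_force: [0.2, 0.2, -1.5]
grip_width: 0.019
gripper_force: 68.5
```

```bash
python3 -m jog '[{"linear":[0,0,-0.1],"roll":0},{"linear":[0.075,0.13,0],"roll":0},{"linear":[0,0,0],"roll":0},{"linear":[0,0,0.05],"roll":0},{"linear":[0,0,0.05],"roll":0},{"linear":[0,0,0],"roll":0},{"linear":[0,0,0],"roll":0}]'
```

```text
time_s: 21.67
position: [0.5765, -0.0019, 0.1353]
tool_rot: [[-1.0, 0.001, 0.003], [0.001, 1.0, -0.0], [-0.003, -0.0, -1.0]]
ft_force: [-3.1, 1.0, 12.2]
grip_width: 0.019
gripper_force: 70.7
```

The first probe, at +x, went below the face with no force, so the hole is there. I'll go back to it.

```bash
python3 -m jog '[{"linear":[0,0,-0.1],"roll":0},{"linear":[-0.075,-0.13,0],"roll":0},{"linear":[0,0,0],"roll":0},{"linear":[0,0,0.05],"roll":0},{"linear":[0,0,0.05],"roll":0},{"linear":[0,0,0],"roll":0},{"linear":[0,0,0],"roll":0}]'
python3 -m jog '[{"linear":[0,0,0.04],"roll":0},{"linear":[0,0,0],"roll":0}]'
python3 -m jog '[{"linear":[0,0,0.03],"roll":0},{"linear":[0,0,0],"roll":0}]'
```

```text
time_s: 22.25
position: [0.5787, -0.0072, 0.1329]
tool_rot: [[-1.0, 0.001, -0.001], [0.001, 1.0, 0.0], [0.001, 0.0, -1.0]]
ft_force: [-0.2, 1.0, -1.4]
grip_width: 0.0195
gripper_force: 68.7
time_s: 22.42
position: [0.5789, -0.0073, 0.1315]
tool_rot: [[-1.0, 0.001, -0.0], [0.001, 1.0, -0.0], [0.0, -0.0, -1.0]]
ft_force: [-0.5, -0.8, -1.2]
grip_width: 0.0187
gripper_force: 68.8
time_s: 22.58
position: [0.5789, -0.0075, 0.1305]
tool_rot: [[-1.0, 0.001, 0.0], [0.001, 1.0, -0.001], [-0.0, -0.001, -1.0]]
ft_force: [0.0, -1.3, -0.7]
grip_width: 0.0191
gripper_force: 68.9
```

```bash
python3 -m jog '[{"linear":[0,-0.03,0],"roll":0},{"linear":[0,0,0.03],"roll":0},{"linear":[0,0,0],"roll":0}]'
python3 -m jog '[{"linear":[0,-0.02,0],"roll":0},{"linear":[0,0,0.03],"roll":0},{"linear":[0,0,0],"roll":0}]'
```

```text
time_s: 22.83
position: [0.5789, -0.0083, 0.1293]
tool_rot: [[-1.0, 0.001, 0.0], [0.001, 1.0, 0.0], [-0.0, 0.0, -1.0]]
ft_force: [0.5, 0.1, -0.4]
grip_width: 0.0197
gripper_force: 68.8
time_s: 23.08
position: [0.5789, -0.009, 0.1278]
tool_rot: [[-1.0, 0.001, -0.0], [0.001, 1.0, 0.0], [0.0, 0.0, -1.0]]
ft_force: [0.8, 1.4, -0.2]
grip_width: 0.0193
gripper_force: 68.9
```

```bash
python3 -m jog '[{"linear":[0,0.01,0.04],"roll":0},{"linear":[0,0,0.04],"roll":0},{"linear":[0,0,0],"roll":0}]'
python3 -m jog '[{"linear":[0,0,0.05],"roll":0},{"linear":[0,0,0.05],"roll":0},{"linear":[0,0,0],"roll":0}]'
```

```text
time_s: 23.33
position: [0.5787, -0.0089, 0.1244]
tool_rot: [[-1.0, 0.001, -0.001], [0.001, 1.0, -0.0], [0.001, -0.0, -1.0]]
ft_force: [-0.4, -0.6, -2.2]
grip_width: 0.0189
gripper_force: 68.7
time_s: 23.58
position: [0.5787, -0.0088, 0.1204]
tool_rot: [[-1.0, 0.001, -0.001], [0.001, 1.0, 0.0], [0.001, 0.0, -1.0]]
ft_force: [1.0, -0.3, -1.3]
grip_width: 0.0189
gripper_force: 68.7
```

```bash
python3 -m jog '[{"linear":[0,0,0.04],"roll":0},{"linear":[0,0,0.04],"roll":0},{"linear":[0,0,0],"roll":0}]'
python3 -m jog '[{"linear":[0,0,0.04],"roll":0},{"linear":[0,0,0.04],"roll":0},{"linear":[0,0,0.04],"roll":0},{"linear":[0,0,0],"roll":0}]'
python3 -m jog '[{"linear":[0,0,0.04],"roll":0},{"linear":[0,0,0.03],"roll":0},{"linear":[0,0,0],"roll":0}]'
```

```text
time_s: 23.83
position: [0.5791, -0.0089, 0.1183]
tool_rot: [[-1.0, 0.001, 0.001], [0.001, 1.0, -0.0], [-0.001, -0.0, -1.0]]
ft_force: [-0.8, -0.2, 3.9]
grip_width: 0.0194
gripper_force: 69.7
time_s: 24.17
position: [0.5791, -0.0089, 0.1136]
tool_rot: [[-1.0, 0.001, 0.001], [0.001, 1.0, -0.0], [-0.001, -0.0, -1.0]]
ft_force: [-1.1, 0.7, 3.8]
grip_width: 0.0192
gripper_force: 69.8
time_s: 24.42
position: [0.5791, -0.0089, 0.1108]
tool_rot: [[-1.0, 0.001, 0.001], [0.001, 1.0, -0.0], [-0.001, -0.0, -1.0]]
ft_force: [-0.6, 0.9, 4.2]
grip_width: 0.0194
gripper_force: 69.8
```

The catch is moving at about 5–6 N. About 3 mm is left.

```bash
python3 -m jog '[{"linear":[0,0,0.04],"roll":0},{"linear":[0,0,0],"roll":0}]'
python3 -m jog '[{"linear":[0,0,0.03],"roll":0},{"linear":[0,0,0],"roll":0}]'
python3 -m jog '[{"linear":[0,0,0.02],"roll":0},{"linear":[0,0,0],"roll":0}]'
```

```text
time_s: 24.58
position: [0.5791, -0.0089, 0.1092]
tool_rot: [[-1.0, 0.001, 0.001], [0.001, 1.0, -0.0], [-0.001, -0.0, -1.0]]
ft_force: [-2.1, 0.5, 5.2]
grip_width: 0.0193
gripper_force: 69.8
time_s: 24.75
position: [0.5792, -0.0089, 0.1081]
tool_rot: [[-1.0, 0.001, 0.001], [0.001, 1.0, -0.0], [-0.001, -0.0, -1.0]]
ft_force: [-1.2, -0.1, 5.7]
grip_width: 0.0191
gripper_force: 69.8
time_s: 24.92
position: [0.5792, -0.0089, 0.1074]
tool_rot: [[-1.0, 0.001, 0.001], [0.001, 1.0, -0.0], [-0.001, -0.0, -1.0]]
ft_force: [-0.8, -0.3, 6.5]
grip_width: 0.0196
gripper_force: 69.8
```

```bash
python3 -m jog '[{"linear":[0,0,0.02],"roll":0},{"linear":[0,0,0],"roll":0}]'
python3 -m jog '[{"linear":[0,0,0.02],"roll":0},{"linear":[0,0,0],"roll":0}]'
```

```text
time_s: 25.08
position: [0.5794, -0.0089, 0.1071]
tool_rot: [[-1.0, 0.001, 0.002], [0.001, 1.0, -0.001], [-0.002, -0.001, -1.0]]
ft_force: [-1.1, 0.2, 8.9]
grip_width: 0.0191
gripper_force: 70.4
time_s: 25.25
position: [0.5795, -0.0089, 0.107]
tool_rot: [[-1.0, 0.001, 0.003], [0.001, 1.0, -0.001], [-0.003, -0.001, -1.0]]
ft_force: [-3.0, 1.3, 14.1]
grip_width: 0.0188
gripper_force: 71.1
```

The collar is seated: motion stopped at 0.107 and the force rose. I'll relax and release.

```bash
python3 -m jog '[{"linear":[0,0,-0.03],"roll":0},{"linear":[0,0,0],"roll":0},{"linear":[0,0,0],"roll":0}]'
python3 -m jog '[{"linear":[0,0,0],"roll":0},{"linear":[0,0,0],"roll":0},{"linear":[0,0,0],"roll":0},{"linear":[0,0,0],"roll":0},{"linear":[0,0,0],"roll":0},{"linear":[0,0,0],"roll":0},{"linear":[0,0,0],"roll":0},{"linear":[0,0,0],"roll":0},{"linear":[0,0,0],"roll":0}]' 1
python3 -m jog '[{"linear":[0,0,-0.3],"roll":0},{"linear":[0,0,-0.7],"roll":0},{"linear":[0,0,-0.8],"roll":0},{"linear":[0,0,-0.8],"roll":0},{"linear":[0,0.6,-0.3],"roll":0},{"linear":[0,0.9,0],"roll":0},{"linear":[0,0.9,0],"roll":0},{"linear":[0,0.9,0],"roll":0},{"linear":[0,0.6,0],"roll":0},{"linear":[0,0,0],"roll":0},{"linear":[0,0,0],"roll":0}]'
python3 - <<'E'
from h import *
s,t=optics.get_image('side'),optics.get_image('top');o=env.observe();print(o['position'],o['ft_force'])
for im,n,v0,v1,u0,u1 in((t,'top',170,206,235,275),):
    h=cv2.cvtColor(im,cv2.COLOR_RGB2HSV).astype(int)[v0:v1,u0:u1]
    m=((h[...,0]>14)&(h[...,0]<40)&(h[...,1]>75)); y,x=np.nonzero(m);print('gold',x.mean()+u0,y.mean()+v0,x.min()+u0,x.max()+u0,y.min()+v0,y.max()+v0)
h=cv2.cvtColor(s,cv2.COLOR_RGB2HSV).astype(int)
for v in range(166,206,2): print(v,' '.join('%d/%d/%d'%tuple(a) for a in h[v,240:260:2]))
print('exp collar',proj('side',[.5775,-.015,.137]),'handle top',proj('side',[.5775,-.015,.183]),'hub bottom',proj('side',[.5775,-.015,.095]))
E
```

```text
time_s: 25.5
position: [0.5794, -0.0089, 0.1071]
tool_rot: [[-1.0, 0.001, 0.002], [0.001, 1.0, -0.0], [-0.002, -0.0, -1.0]]
ft_force: [-2.1, 1.0, 7.1]
grip_width: 0.0193
gripper_force: 69.7
time_s: 26.25
position: [0.5789, -0.0088, 0.1061]
tool_rot: [[-1.0, 0.001, 0.0], [0.001, 1.0, 0.0], [-0.0, 0.0, -1.0]]
ft_force: [-0.8, -0.9, 0.9]
grip_width: 0.0849
gripper_force: 0.0
time_s: 27.17
position: [0.5788, 0.1481, 0.222]
tool_rot: [[-1.0, -0.001, -0.0], [-0.001, 1.0, -0.0], [0.0, -0.0, -1.0]]
ft_force: [0.0, -1.2, 0.6]
grip_width: 0.0851
gripper_force: 0.0
[0.57906879 0.14639717 0.22204468] [-0.90288561 -0.52900056  0.26475162]
gold 253.73214285714286 195.85714285714286 248 260 189 200
166 164/152/203 163/147/205 163/148/204 163/148/205 164/145/201 19/57/151 20/44/187 34/18/229 40/16/233 38/18/232
168 163/149/207 163/149/205 163/146/205 163/148/205 164/140/200 20/63/141 16/64/156 16/62/160 17/51/176 19/40/190
170 163/148/205 163/149/204 163/146/205 163/142/205 167/124/205 6/74/182 15/64/163 16/60/165 17/60/169 16/62/169
172 164/146/205 163/149/205 173/111/186 179/66/225 179/78/223 178/
[... 1416 characters left out ...]
134 175/28/228 179/28/224
198 178/28/225 8/54/176 16/125/145 16/123/151 16/123/153 16/121/154 16/123/149 15/123/131 176/28/229 179/29/223
200 177/29/225 8/54/176 16/123/145 16/120/151 17/124/152 17/122/152 16/120/149 16/126/130 177/29/229 179/30/224
202 178/29/225 8/57/176 16/128/143 16/122/151 17/121/154 17/121/152 16/121/147 16/125/129 178/45/227 179/28/224
204 179/28/224 176/38/212 16/125/145 17/125/149 17/125/151 17/126/150 17/127/144 7/70/161 179/33/227 179/29/223
exp collar (np.float64(249.0663576789887), np.float64(189.06489087271086)) handle top (np.float64(249.25964416588027), np.float64(172.54125473320732)) hub bottom (np.float64(248.89630582962857), np.float64(203.60224901328777))
```

The collar sits directly on the hub and the handle top is at v≈172, as expected for a pin fully home. I'll hand in.

```bash
python3 -c "
from rig import env
print(env.close_job())"
```

```text
the job is handed in; nothing more can be done
None
```

I set the plate on the column, pressed the pin home and let go of both, and handed the job in at about 27 s; the hand-in gave no verdict, but the last picture shows the collar on the hub.

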